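# Centre a culture dish between the stops of an imaging stage

### The job

Slide the covered culture dish over the stage plate until it rests against the low back fence and sits centred over the round light window. Then slide the two side stops in so that it is held there between them: the plain stop touching its side, and the sprung stop's nose pressed part of the way in but not bottomed. Be gentle, for the dish cracks under a hard push, and leave the things around the stage where they are.

Things in the scene. Friction and masses are not known exactly. Their poses are not given: they have to be found in the camera images.
- stage: Fixed grey housing 270 (x) by 440 mm (y); its aluminium plate top (250 x 420 mm, flat) is 50 mm above the table. Origin: centre of the underside, below the light window's middle. x points to the back fence (away from the robot, stage turned up to 14 degrees), y to the plain stop, z up.
- window (a point): Centre of the round light window in the plate top, a flush black disc 60 mm across with white rim. Axes as the stage. The dish belongs centred on it within 2.5 mm along x and y; touching the fence, its centre is at x = 0.
- fence (a point): Middle of the near face, at plate level, of the fixed back fence: a steel bar along stage y, 110 mm long, 12 mm high above the plate, 10 mm thick, its face 45 mm beyond the window's centre.
- dish: Closed round culture dish, clear with an amber layer, 90 mm across, 15 mm high, about 60 g (varies), loose on the plate, on the robot's side of the window. Too wide to grip. Origin: centre of its underside, on the plate top. Slides with under 1 N; cracks if pressed with over 20 N.
- plain_stop: Steel stop on the stage's +y side; slides only along stage y (inwards -y) on the line x = 0, takes 5 N to slide, stays where left. Origin: underside centre of its block (24 mm along x, 30 along y, 20 high) on the plate top. A rigid nose reaches inwards: flat face 18 mm wide, 3 to 15 mm above the plate, 45 mm inwards of the origin. It starts drawn back, clear of the dish.
- plain_tab (a point): Middle of the outer face of the plain stop's dark upright push tab (32 mm wide along x, 6 mm thick, from the plate to 34 mm above it), 17 mm above the plate, 21 mm outwards (+y) of the stop's origin. Axes as the stage. Push it towards -y.
- sprung_stop: Like stop on the -y side (inwards +y), same block and 5 N to slide, stays where left. Its sprung nose sits in a brass screw: face 45 mm inwards of the origin plus the screw's setting, 0 to 12 mm, different each time and not reported: feel for it. The nose gives 8 mm: 0.7 N at first, evenly up to 3.5 N bottomed. Well set it bears on the dish with 1.2 to 3.2 N; bottomed it shoves the dish away.
- sprung_tab (a point): Middle of the outer face of the sprung stop's dark push tab (same tab), 17 mm above the plate, 21 mm outwards (-y) of the stop's origin. Axes as the stage. Push it towards +y.
- tube_rack: Bystander: white rack with capped tubes, 50 x 170 mm, 101 mm high, on the table on the +y side. Leave alone.
- spare_dishes: Bystander: stack of three spare culture dishes, 90 mm across, 45 mm high, on the table on the +y side. Leave alone.
- bottle: Bystander: white bottle, 60 mm across, 150 mm high, on the table on the -y side. Leave alone.
- pen_tray: Bystander: flat steel case 170 x 50 x 18 mm, on the table on the -y side. Leave alone.
Mind the look-alikes: they are no part of the job. Of the things like the dish, leave any that is yellow; of the rest the smaller one is meant.

How it is judged:
At the end, for the whole second after the job is handed in: The dish lies flat and still on the plate, against the fence with its centre within 2.5 mm of the window's centre along and across the stage; the plain stop bears on it (over 0.3 N) and the sprung stop's nose bears on it with 1.2 to 3.2 N (x of dish in the frame of window between -0.0025 and 0.0025 m and y of dish in the frame of window between -0.0025 and 0.0025 m and z of dish in the frame of window below 0.003 m and angle between dish's own z axis and vertical below 0.05 rad and contact force between dish and plain_stop above 0.3 N and contact force between dish and sprung_stop between 1.2 and 3.2 N and linear speed of dish below 0.01 m/s); the robot touches nothing.
It fails at once if the dish is pressed with more than 20 N (contact force between dish and anything else above 20 N).
It fails at once if the dish is tipped by more than 0.3 rad (angle between dish's own z axis and vertical above 0.3 rad).
It fails at once if a bystander is moved by more than 20 mm (distance of any of tube_rack, spare_dishes, bottle, pen_tray from where it was at the start of the episode above 0.02 m).
It also fails if it takes over 72 s, if anything falls off the work surface, if the arm or the gripper's body presses on something with over 40 N, if the wrist force passes 120 N, or if a joint passes its speed limit or range.

### The arm

A 7-joint arm with a two-finger parallel gripper is mounted at the origin on the work surface. World frame = base frame: x ahead of the robot, y to its left, z up, the work surface at z = 0. Lengths are in m, angles in rad, forces in N, time in s.
With the tool pointing down it reaches from about 0.4 to 0.85 m from the base axis. Payload 4.5 kg.
Tool frame: the origin (TCP) lies midway between the tips of the shut fingers; the grasp point (between the pads) lies 19 mm behind it; z points along the fingers, y is the line along which they close (so a half turn about z gives the same grasp; the last joint's range is limited). The gripper opens to 85 mm and grips with 20 to 120 N. Pads are 22 mm wide; open, the fingers measure 114 mm over their backs; the gripper's body (76 mm by 85 mm) begins 54 mm behind the grasp point. The pads swing forward as they close: fully open they stand 13 mm farther back than shut.
Start: joints at [1.273, 0.689, -0.195, 1.565, 0.157, 0.902, -0.215], TCP at [0.204, -0.591, 0.231] pointing down, gripper open.
Joint ranges: [-3.01, 3.01], [-0.46, 2.08], [-1.47, 1.51], [0.13, 2.56], [-1, 4.14], [0.04, 2.09], [-2.66, 2.66]. Speed limits (rad/s): [2.57, 2.57, 3.14, 3.14, 3.14, 3.14, 3.14].

### API

Orientations are given as a 3x3 rotation matrix whose columns are the frame's x, y, z axes.
In Python, from workcell import ctrl gives the robot as it stands.
- The arm moves only by the tool play_rows, never from a script. Its argument "commands" is a list of rows, each a list of 4 numbers: the shift along the tool's x, y, z in mm, then the turn about the tool's z in rad. A call has 1 to 12 rows; each row shifts and turns the commanded pose from where the row before left it, along the tool's axes as they then stand; what a row does not reach is not made up. A row lasts 1/12 s, in which the tool goes at most 41.7 mm and 7.16 degrees, less where a joint would pass 70% of its speed; a pose out of reach is approached as far as the arm can. A call with a gripper value outside its range is refused whole. "gripper" is the opening in per cent of the stroke, from 0 (shut) to 100 (fully open), set as the call begins (left out, the last holds). The fingers move at their own pace and stop on an object; the grip force is fixed at half the most. Time passes only in rows, so rows that do not move let the fingers close. It gives the time, the measured TCP pose, the force, the opening and the grip force at its end, in the units of the state.
- ctrl.read_state(): the state, without advancing time (a new reading comes with each control period).
- ctrl.capture(name): name is "scene" or "side" or "wrist"; returns (picture, depth): 384x512x3 uint8, blue, green, red; 384x512 float32, m along the optical axis (not along the pixel's ray), 0 where there is no reading.
- ctrl.camera_info(name): a dict with "camera_matrix" (3x3 intrinsics, pixels), "R" (3x3) and "t" (3): a world point X has camera coordinates R X + t; the wrist camera has in their place "tool_from_camera" (4x4, takes a point from camera to tool coordinates, whose origin is the TCP and whose axes are the flange's). Camera axes: x right, y down, z forward; pixel columns grow to the right and rows downward; lengths in m; the calibration is good to about 2 mm. The wrist camera is an equidistant fisheye: a pixel r from the principal point sees the ray r / f radians off the axis. A picture is of the moment at which its call begins: read the wrist's pose just before it. camera_info takes no time and is no camera call.
- ctrl.hand_in(): hands the job in; it is judged then, once.
Trained networks look in the newest picture that a camera, given by its name, has taken for a name from the list of things; names that differ only in an ending like _2 or _b are one class to them, and where a whole thing is asked for, a point or a joint stands for the part that bears it (a point fixed in the world has none). Each returns a list of dicts, best first, with "score" (0 to 1); they miss things now and then, are a little off and sometimes report something else, mostly with a low value. They report only what shows in the picture. A call takes as long as a camera call. They do not tell look-alikes from the thing itself.
- ctrl.spot_in(camera, thing): "bbox" ([left, top, right, bottom] in pixels, round what is visible of it).
- ctrl.tip_of(camera, thing): "location" ([column, row] in pixels: a listed point, or the origin of a listed thing).
The state is a dict: "clock": time; "joint_pos": joint angles; "qvel": joint speeds; "joint_efforts": joint torques, N m; "tcp_pos": TCP position; "ee_rot": TCP orientation; "contact_force": force on the tool from outside, world axes, zero at the start; "moment": the same for the moment, N m; "width": finger opening in m; "finger_force": force on a finger pad.
Only numpy, scipy, OpenCV 4.12 (cv2) and the standard library are available. Lean on these libraries where they do the work, as an engineer would, in place of code of your own. Each camera call takes 0.05 s, during which the arm holds its last target. There are 200 camera calls.

## Working session

There is one attempt and no reset: what is moved stays moved. The work goes in short steps, Python scripts to look and compute and a tool call to move; the robot and the scene stay as the last step left them, time stands still between calls to the robot, and variables do not carry over. Pictures are saved under pics/ and viewed, at most 10 in all, crops included, and the job is handed in when it is done.

Besides the shell and the picture viewer there is one more tool, called after ">>>" by a JSON object that holds its "method" and its "body", one argument or row to a line. play_rows: Moves the arm, as the interface text tells. Its arguments: {"type":"object","properties":{"commands":{"type":"array"},"gripper":{"type":"number"}},"required":["commands"]}

```bash
mkdir -p pics; ls
python3 - <<'E'
from workcell import ctrl
import cv2,numpy as np
s=ctrl.read_state(); print({k:np.round(v,3).tolist() for k,v in s.items()})
ims=[]
for c in("scene","side"):
    im,d=ctrl.capture(c); cv2.imwrite(f"pics/{c}0.png",im); np.save(f"{c}_d.npy",d); ims.append(im)
    i=ctrl.camera_info(c); print(c,{k:np.round(v,3).tolist() if not isinstance(v,str) else v for k,v in i.items()})
    for t in("dish","window","fence","plain_tab","sprung_tab"):
        print(t,[(np.round(r['location']).tolist(),round(r['score'],2)) for r in ctrl.tip_of(c,t)][:4])
cv2.imwrite("pics/scene_big.png",cv2.resize(ims[0],(800,600)))
cv2.imwrite("pics/side_big.png",cv2.resize(ims[1],(800,600)))
print(ctrl.camera_info("wrist"))
E
```

```text
pics
{'clock': 0.0, 'joint_pos': [1.273, 0.69, -0.194, 1.566, 0.157, 0.902, -0.215], 'qvel': [0.0, 0.0, 0.0, 0.0, -0.001, 0.001, 0.001], 'joint_efforts': [-0.001, -53.962, -1.267, -15.854, 0.009, 0.01, -0.0], 'tcp_pos': [0.203, -0.59, 0.23], 'ee_rot': [[0.945, 0.326, -0.001], [0.326, -0.945, 0.002], [-0.0, -0.002, -1.0]], 'contact_force': [0.428, -0.118, -0.258], 'moment': [-0.032, 0.013, 0.047], 'finger_force': 0.0, 'width': 0.085}
scene {'camera_matrix': [[463.854, 0.0, 256.051], [0.0, 463.854, 193.685], [0.0, 0.0, 1.0]], 'R': [[0.519, 0.855, 0.016], [0.496, -0.285, -0.82], [-0.696, 0.434, -0.572]], 't': [-0.278, -0.197, 1.832]}
dish [([176.0, 248.0], 0.84), ([255.0, 173.0], 0.68), ([270.0, 200.0], 0.64)]
window [([282.0, 207.0], 0.82)]
fence [([290.0, 214.0], 0.66)]
plain_tab [([324.0, 181.0], 0.48)]
sprung_tab [([238.0, 224.0], 0.65)]
side {'camera_matrix': [[355.115, 0.0, 257.224], [0.0, 355.115, 187.325], [0.0, 0.0, 1.0]], 'R': [[-0.932, -0.363, -0.016], [-0.272, 0.727, -0.63], [0.24, -0.583, -0.776]], 't': [0.467, 0.184, 1.108]}
dish [([238.0, 199.0], 0.87), ([293.0, 251.0], 0.68), ([269.0, 143.0], 0.64), ([172.0, 304.0], 0.35)]
window [([227.0, 195.0], 0.88)]
fence [([212.0, 194.0], 0.81)]
plain_tab [([207.0, 234.0], 0.54)]
sprung_tab [([242.0, 156.0], 0.46)]
{'camera_matrix': array([[297.31863964,   0.        , 259.18859319],
       [  0.        , 297.31863964, 188.30272198],
       [  0.        ,   0.        ,   1.        ]]), 'tool_from_camera': array([[-5.11290021e-04, -9.49828199e-01, -3.12771693e-01,
         8.07298058e-02],
       [ 9.99999838e-01, -5.63768610e-04,  7.73515811e-05,
        -2.61410944e-04],
       [-2.49801575e-04, -3.12771602e-01,  9.49828333e-01,
        -1.42895679e-01],
       [ 0.00000000e+00,  0.00000000e+00,  0.00000000e+00,
         1.00000000e+00]])}
```

View pics/scene_big.png

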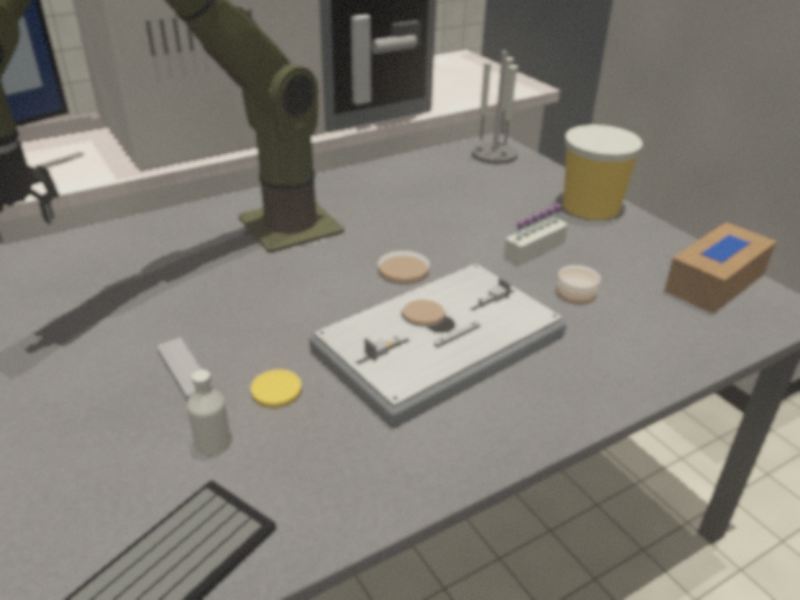

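View pics/side_big.png

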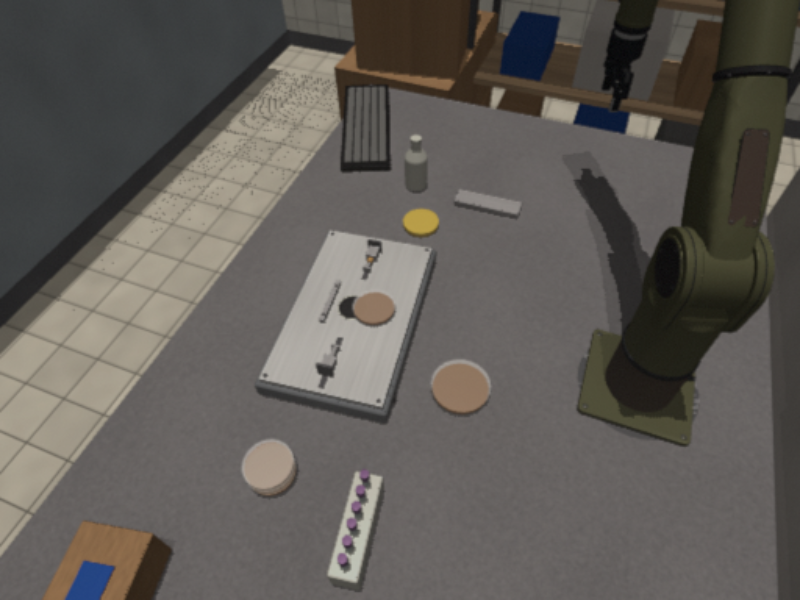

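```bash
cat > h.py <<'E'
from workcell import ctrl
import cv2,numpy as np
def ray(c,p,s=None):
    i=ctrl.camera_info(c);K=np.array(i["camera_matrix"])
    u=np.array([(p[0]-K[0,2])/K[0,0],(p[1]-K[1,2])/K[1,1]])
    if c=="wrist":
        r=np.linalg.norm(u);d=np.array([*(u/r*np.sin(r)),np.cos(r)]) if r>0 else np.array([0,0,1.])
        T=np.array(i["tool_from_camera"]);R=np.array(s["ee_rot"])
        return R@T[:3,3]+np.array(s["tcp_pos"]),R@T[:3,:3]@d
    R=np.array(i["R"]);return -R.T@np.array(i["t"]),R.T@np.array([*u,1.])
def at(c,p,z,s=None):
    o,d=ray(c,p,s);return o+d*(z-o[2])/d[2]
def pix(c,X,s):   # wrist projection
    i=ctrl.camera_info(c);K=np.array(i["camera_matrix"]);T=np.array(i["tool_from_camera"])
    x=np.array(s["ee_rot"]).T@(np.array(X)-np.array(s["tcp_pos"]));x=T[:3,:3].T@(x-T[:3,3])
    r=np.hypot(*x[:2]);th=np.arctan2(r,x[2]);return K[:2,2]+K[0,0]*th*x[:2]/r
E
python3 - <<'E'
from h import *
H={"dish":.05,"window":.05,"fence":.05,"plain_tab":.067,"sprung_tab":.067}
P={}
P["scene"]=dict(dish=(270,200),dish_big=(255,173),window=(282,207),fence=(290,214),plain_tab=(324,181),sprung_tab=(238,224))
P["side"]=dict(dish=(238,199),dish_big=(293,251),window=(227,195),fence=(212,194),plain_tab=(207,234),sprung_tab=(242,156))
for c in P:
    for k,p in P[c].items(): print(c,k,at(c,p,H.get(k,0)).round(3))
E
```

```text
scene dish [0.545 0.044 0.05 ]
scene dish_big [0.321 0.126 0.   ]
scene window [0.594 0.056 0.05 ]
scene fence [0.636 0.057 0.05 ]
scene plain_tab [0.564 0.24  0.067]
scene sprung_tab [ 0.618 -0.111  0.067]
side dish [0.55  0.049 0.05 ]
side dish_big [ 0.327  0.142 -0.   ]
side window [0.591 0.047 0.05 ]
side fence [0.64  0.061 0.05 ]
side plain_tab [0.579 0.215 0.067]
side sprung_tab [ 0.607 -0.122  0.067]
```

>>> {"method": "play_rows", "body": {
  "commands": [
    [29.8,-23.9,-5,0],
    [29.8,-23.9,-5,0],
    [29.8,-23.9,-5,0],
    [29.8,-23.9,-5,0],
    [29.8,-23.9,-5,0],
    [29.8,-23.9,-5,0],
    [29.8,-23.9,-5,0],
    [29.8,-23.9,-5,0],
    [29.8,-23.9,-5,0],
    [29.8,-23.9,-5,0]
  ],
  "gripper": 60
}}

```text
clock: 1.43
tcp_pos: [0.4083, -0.2662, 0.2818]
ee_rot: [[0.945, 0.326, 0.001], [0.326, -0.945, -0.0], [0.0, 0.001, -1.0]]
contact_force: [0.9, 0.1, -0.4]
width: 0.0511
finger_force: 0.0
```

>>> {"method": "play_rows", "body": {
  "commands": [
    [29.8,-23.9,0,0],
    [29.8,-23.9,0,0],
    [29.8,-23.9,0,0],
    [29.8,-23.9,0,0],
    [29.8,-23.9,0,0],
    [29.8,-23.9,0,0],
    [29.8,-23.9,0,0],
    [29.8,-23.9,0,0],
    [29.8,-23.9,0,0],
    [29.8,-23.9,0,0.085],
    [0,0,0,0.085],
    [0,0,0,0]
  ]
}}

```text
clock: 2.43
tcp_pos: [0.612, 0.0588, 0.2809]
ee_rot: [[0.986, 0.164, 0.0], [0.164, -0.986, 0.001], [0.0, -0.001, -1.0]]
contact_force: [-0.5, -0.6, -0.2]
width: 0.0514
finger_force: 0.0
```

Run:
```python
from h import *
import pickle
s=ctrl.read_state(); im,d=ctrl.capture("wrist")
print(np.round(s["tcp_pos"],4),np.round(s["ee_rot"],3).tolist(),s["width"],s["contact_force"])
cv2.imwrite("pics/w1.png",im);np.save("w1d.npy",d);pickle.dump(s,open("w1.pkl","wb"))
for t,z in(("dish",.05),("window",.05),("fence",.05),("plain_tab",.067),("sprung_tab",.067),("plain_stop",.05),("sprung_stop",.05)):
    for r in ctrl.tip_of("wrist",t)[:3]: print(t,np.round(r['location'],1),round(r['score'],2),at("wrist",r['location'],z,s).round(4))
cv2.imwrite("pics/w1b.png",cv2.resize(im,(800,600)))
```

```text
[0.612  0.0588 0.2809] [[0.986, 0.164, 0.0], [0.164, -0.986, 0.001], [0.0, -0.001, -1.0]] 0.05136011103581794 [-0.47483878 -0.63982348 -0.21180692]
dish [443.2 213.1] 0.93 [ 0.5771 -0.2404  0.05  ]
dish [264. 204.] 0.59 [0.5492 0.0424 0.05  ]
dish [193.5 294.4] 0.58 [0.3756 0.1273 0.05  ]
window [261.  169.6] 0.8 [0.5957 0.0543 0.05  ]
fence [262.1 134.7] 0.55 [0.641  0.0605 0.05  ]
plain_tab [129.5 164.8] 0.83 [0.5798 0.2272 0.067 ]
sprung_tab [389.4 179.8] 0.57 [ 0.616  -0.1165  0.067 ]
plain_stop [151.2 165.4] 0.91 [0.5784 0.2018 0.05  ]
sprung_stop [370.9 176.8] 0.91 [ 0.6116 -0.096   0.05  ]
```

View pics/w1b.png

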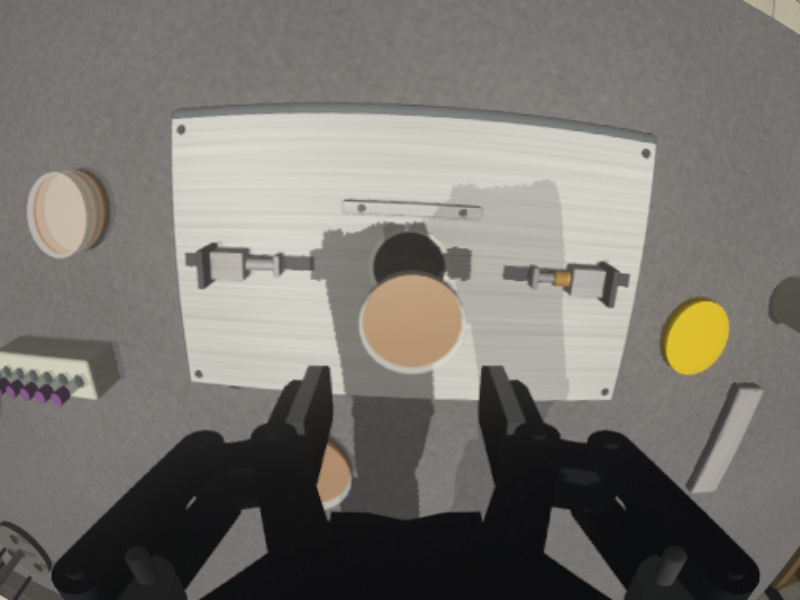

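```bash
cat >> h.py <<'E'
def rect(im,s,z,x0,x1,y0,y1,res):
    xs=np.arange(x1,x0,-res);ys=np.arange(y1,y0,-res)
    m=np.array([[pix("wrist",(x,y,z),s) for y in ys] for x in xs],np.float32)
    return cv2.remap(im,m[...,0],m[...,1],cv2.INTER_CUBIC)
E
python3 - <<'E'
from h import *
import pickle
s=pickle.load(open("w1.pkl","rb"));im=cv2.imread("pics/w1.png")
r=rect(im,s,.05,.44,.76,-.19,.29,.001)
r=r; g=cv2.cvtColor(r,cv2.COLOR_BGR2GRAY)
# plate bright low-sat region
m=((g>140)).astype(np.uint8);m=cv2.morphologyEx(m,cv2.MORPH_CLOSE,np.ones((25,25)))
c=max(cv2.findContours(m,0,1)[0],key=cv2.contourArea);(cx,cy),(w,h),a=cv2.minAreaRect(c)
print("rect",.76-cy*.001,.29-cx*.001,w,h,a)
hsv=cv2.cvtColor(r,cv2.COLOR_BGR2HSV);print(hsv[210,245])
# amber at dish-height plane ~0.06
for z in(.05,.06,.065):
    q=rect(im,s,z,.44,.62,-.03,.12,.0005);hv=cv2.cvtColor(q,cv2.COLOR_BGR2HSV)
    mm=((hv[...,1]>60)&(hv[...,0]<20)).astype(np.uint8)
    c=max(cv2.findContours(mm,0,1)[0],key=cv2.contourArea);(cx,cy),rad=cv2.minEnclosingCircle(c);print(z,"amber",.62-cy*.0005,.12-cx*.0005,rad)
b=cv2.resize(r,None,fx=1.66,fy=1.66)
cv2.imwrite("pics/r1.png",b)
E
```

```text
Traceback (most recent call last):
  File "h.py", line 19, in rect
    m=np.array([[pix("wrist",(x,y,z),s) for y in ys] for x in xs],np.float32)
                 ~~~^^^^^^^^^^^^^^^^^^^
  File "h.py", line 14, in pix
    i=ctrl.camera_info(c);K=np.array(i["camera_matrix"]);T=np.array(i["tool_from_camera"])
ValueError: time passes only in moves, steps and waits
```

Cache the calibration.

```bash
sed -i 's/ctrl.camera_info(c)/CI[c]/' h.py; sed -i '2a CI={c:ctrl.camera_info(c) for c in("scene","side","wrist")}' h.py
cat > m.py <<'E'
from h import *
import pickle
s=pickle.load(open("w1.pkl","rb"));im=cv2.imread("pics/w1.png")
r=rect(im,s,.05,.44,.76,-.19,.29,.001)
g=cv2.cvtColor(r,cv2.COLOR_BGR2GRAY)
m=((g>140)).astype(np.uint8);m=cv2.morphologyEx(m,cv2.MORPH_CLOSE,np.ones((25,25)))
c=max(cv2.findContours(m,0,1)[0],key=cv2.contourArea);(cx,cy),(w,h),a=cv2.minAreaRect(c)
print("rect",.76-cy*.001,.29-cx*.001,w,h,a)
for z in(.05,.06,.065):
    q=rect(im,s,z,.44,.62,-.03,.12,.0005);hv=cv2.cvtColor(q,cv2.COLOR_BGR2HSV)
    mm=((hv[...,1]>60)&(hv[...,0]<20)).astype(np.uint8)
    c=max(cv2.findContours(mm,0,1)[0],key=cv2.contourArea);(cx,cy),rad=cv2.minEnclosingCircle(c);print(z,"amber",.62-cy*.0005,.12-cx*.0005,rad)
cv2.imwrite("pics/r1.png",cv2.resize(r,None,fx=1.66,fy=1.66))
E
python3 m.py
```

```text
rect 0.5885264739990235 0.05306141662597655 262.2771911621094 421.42340087890625 83.34980773925781
0.05 amber 0.5467221298217774 0.04295600891113281 87.24095916748047
0.06 amber 0.55062744140625 0.04361135864257812 84.94871520996094
0.065 amber 0.5524642868041992 0.04425 83.73589324951172
```

View pics/r1.png

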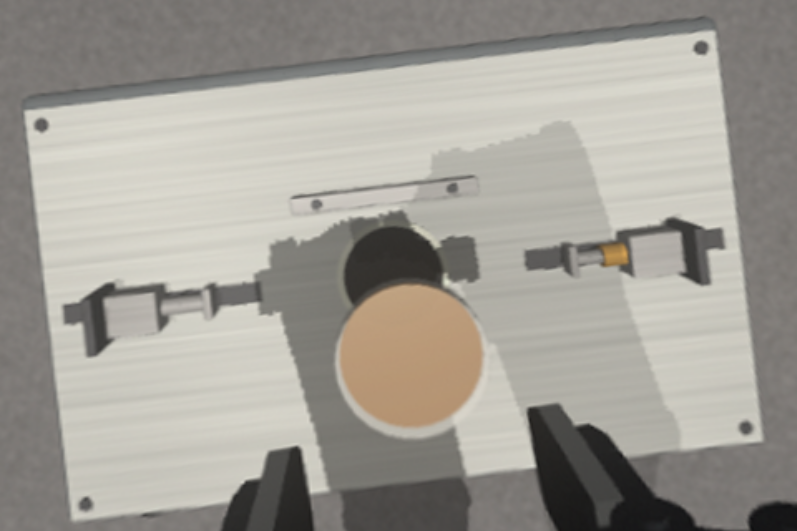

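>>> {"method": "play_rows", "body": {
  "commands": [
    [0,0,0,0.0487],
    [-31.4,2.1,0,0],
    [-31.4,2.1,0,0],
    [-31.4,2.1,0,0],
    [-31.3,2.1,20,0],
    [0,0,35,0],
    [0,0,35,0],
    [0,0,35,0],
    [0,0,35,0],
    [0,0,30,0],
    [0,0,20,0],
    [0,0,0,0]
  ],
  "gripper": 58
}}

```text
clock: 3.83
tcp_pos: [0.4855, 0.0322, 0.0682]
ee_rot: [[0.994, 0.113, -0.006], [0.113, -0.994, -0.001], [-0.006, 0.0, -1.0]]
contact_force: [0.2, -0.8, -0.1]
width: 0.0494
finger_force: 0.0
```

Run:
```python
from h import *
import pickle
s=ctrl.read_state(); im,d=ctrl.capture("wrist")
print(np.round(s["tcp_pos"],4),np.round(s["ee_rot"],3).tolist(),s["width"],np.round(s["contact_force"],2))
cv2.imwrite("pics/w2.png",im);np.save("w2d.npy",d);pickle.dump(s,open("w2.pkl","wb"))
for r in ctrl.tip_of("wrist","dish")[:2]+ctrl.tip_of("wrist","window"): print(np.round(r['location'],1),round(r['score'],2),at("wrist",r['location'],.05,s).round(4))
# depth points: fingers - heights in tool frame z
K=CI["wrist"]["camera_matrix"];T=CI["wrist"]["tool_from_camera"]
v,u=np.mgrid[0:384,0:512];a=(u-K[0,2])/K[0,0];b=(v-K[1,2])/K[0,0];r=np.hypot(a,b)+1e-9
X=np.stack([a/r*np.tan(r),b/r*np.tan(r),np.ones_like(r)],-1)*d[...,None]
P=X@T[:3,:3].T+T[:3,3]; ok=(d>0)&(abs(P[...,0])<.012)&(P[...,2]<.02)&(P[...,2]>-.05)&(abs(P[...,1])<.06)&(r<1.3)
q=P[ok]; 
for sd in(-1,1):
    w=q[q[:,1]*sd>.015]; print(sd,len(w), np.percentile(w[:,2],[50,90,97,99.5]).round(4) if len(w) else '', np.abs(w[:,1]).min() if len(w) else '')
cv2.imwrite("pics/w2b.png",cv2.resize(im,(800,600)))
```

```text
[0.4855 0.0322 0.0682] [[0.994, 0.113, -0.006], [0.113, -0.994, -0.001], [-0.006, 0.0, -1.0]] 0.049369671724746954 [ 0.21 -0.79 -0.14]
[250.2 124.2] 0.88 [0.5486 0.0446 0.05  ]
[147.4 327.6] 0.58 [0.3873 0.1105 0.05  ]
[242.4  37.1] 0.64 [0.5953 0.0539 0.05  ]
-1 3909 [0.0171 0.0184 0.0188 0.0192] 0.01501430673784477
1 3884 [0.0171 0.0184 0.0188 0.0192] 0.015002983604724178
```

View pics/w2b.png

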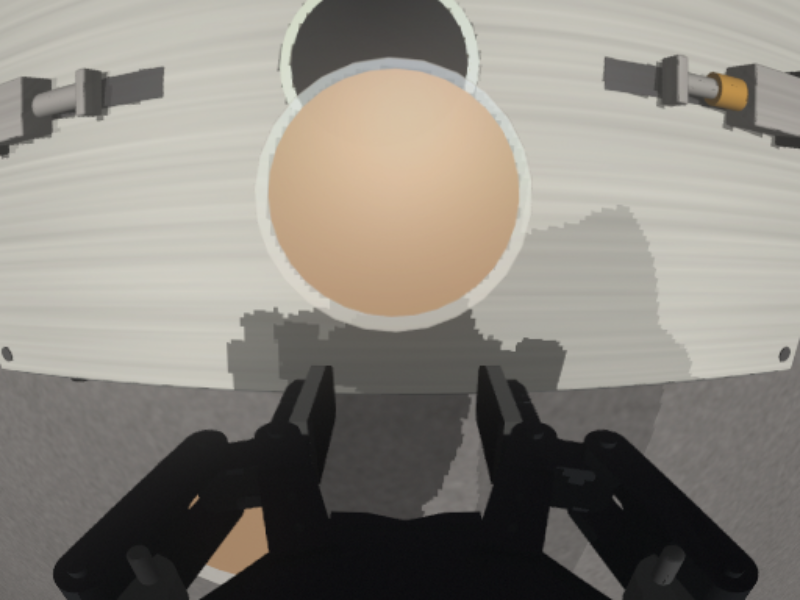

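>>> {"method": "play_rows", "body": {
  "commands": [
    [0,-2,5,0],
    [0,-2,5,0],
    [0,-1,4,0],
    [0,0,0,0],
    [0,0,0,0]
  ]
}}

```text
clock: 4.4
tcp_pos: [0.487, 0.0378, 0.0573]
ee_rot: [[0.994, 0.113, -0.0], [0.113, -0.994, -0.0], [-0.0, 0.0, -1.0]]
contact_force: [0.0, -0.7, -0.2]
width: 0.0492
finger_force: 0.0
```

>>> {"method": "play_rows", "body": {
  "commands": [
    [4,0,0,0],
    [4,0,0,0],
    [4,0,0,0],
    [4,-0.5,0,0],
    [4,-0.5,0,0],
    [4,-0.5,0,0],
    [4,-0.5,0,0],
    [4,-0.5,0,0],
    [4,-0.5,0,0],
    [4,0,0,0],
    [0,0,0,0]
  ]
}}

```text
clock: 5.32
tcp_pos: [0.5278, 0.0454, 0.0573]
ee_rot: [[0.994, 0.113, 0.002], [0.113, -0.994, 0.0], [0.002, -0.0, -1.0]]
contact_force: [0.1, 0.8, -0.7]
width: 0.0496
finger_force: 0.0
```

```bash
cat >> h.py <<'E'
O=np.array([.594,.0535]);SX=np.array([.9933,.1158]);SY=np.array([-.1158,.9933])
def st(X): d=np.array(X)[:2]-O;return np.round([d@SX*1e3,d@SY*1e3],1)
def look(n,names=("dish","window")):
    s=ctrl.read_state(); im,d=ctrl.capture("wrist");cv2.imwrite(f"pics/{n}.png",im)
    F=np.array(s["contact_force"]);print("tool",st(s["tcp_pos"]),s["tcp_pos"][2].round(4),"F stage",np.round([F[:2]@SX,F[:2]@SY,F[2]],2))
    for t in names:
        for r in ctrl.tip_of("wrist",t)[:2]: print(t,round(r['score'],2),np.round(r['location'],1),st(at("wrist",r['location'],.067 if "tab" in t else .05,s)))
    return s,im
E
python3 -c "
from h import *
s,im=look('w3');cv2.imwrite('pics/w3b.png',cv2.resize(im,(800,600)))"
```

```text
tool [-66.7  -0.3] 0.0573 F stage [ 0.19  0.79 -0.68]
dish 0.68 [160.5 365.5] [-189.1   81.9]
dish 0.66 [260.4 157.2] [-18.6  -0.8]
```

View pics/w3b.png

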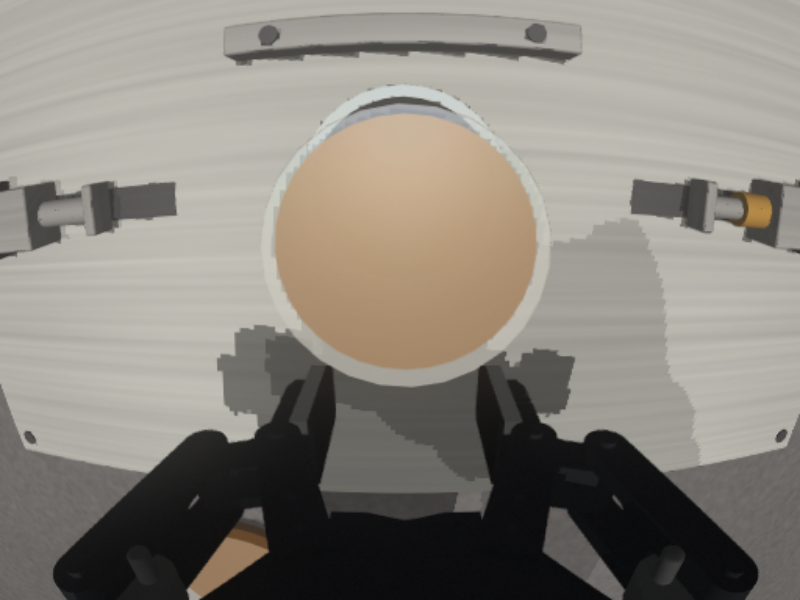

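>>> {"method": "play_rows", "body": {
  "commands": [
    [3,0,0,0],
    [3,0,0,0],
    [3,0,0,0],
    [3,0,0,0],
    [2,0,0,0],
    [1,0,0,0],
    [0,0,0,0]
  ]
}}

```text
clock: 6.05
tcp_pos: [0.5418, 0.0468, 0.0573]
ee_rot: [[0.994, 0.113, 0.001], [0.113, -0.994, 0.0], [0.001, 0.0, -1.0]]
contact_force: [-0.4, -0.4, -0.1]
width: 0.0496
finger_force: 0.0
```

```bash
python3 -c "
from h import *
s,im=look('w4',('dish','fence'))"
```

```text
tool [-52.6  -0.6] 0.0573 F stage [-0.45 -0.34 -0.09]
dish 0.82 [162.4 372.7] [-185.7   82.3]
dish 0.62 [261.9 154.6] [-3.2 -1.8]
fence 0.63 [254.8  58.4] [46.   1.6]
```

>>> {"method": "play_rows", "body": {
  "commands": [
    [1,0,0,0],
    [1,0,0,0],
    [0,0,0,0]
  ]
}}

```text
clock: 6.45
tcp_pos: [0.5435, 0.047, 0.0573]
ee_rot: [[0.994, 0.113, 0.0], [0.113, -0.994, -0.0], [0.0, 0.0, -1.0]]
contact_force: [-0.0, -0.1, 0.6]
width: 0.0492
finger_force: 0.1
```

>>> {"method": "play_rows", "body": {
  "commands": [
    [0.7,0,0,0],
    [0.7,0,0,0],
    [0,0,0,0]
  ]
}}

```text
clock: 6.7
tcp_pos: [0.5449, 0.0472, 0.0573]
ee_rot: [[0.994, 0.113, 0.0], [0.113, -0.994, -0.0], [0.0, 0.0, -1.0]]
contact_force: [-0.2, 0.8, -1.3]
width: 0.0496
finger_force: 0.1
```

>>> {"method": "play_rows", "body": {
  "commands": [
    [0.6,0,0,0],
    [0.4,0,0,0],
    [0,0,0,0]
  ]
}}

```text
clock: 6.95
tcp_pos: [0.5459, 0.0473, 0.0573]
ee_rot: [[0.994, 0.113, 0.0], [0.113, -0.994, -0.0], [0.0, 0.0, -1.0]]
contact_force: [-1.0, -0.9, 0.7]
width: 0.0498
finger_force: 0.1
```

>>> {"method": "play_rows", "body": {
  "commands": [
    [0.6,0,0,0],
    [0,0,0,0]
  ]
}}

```text
clock: 7.12
tcp_pos: [0.5463, 0.0473, 0.0573]
ee_rot: [[0.994, 0.113, -0.0], [0.113, -0.994, -0.0], [-0.0, 0.0, -1.0]]
contact_force: [-1.3, -0.5, 0.3]
width: 0.0499
finger_force: 0.2
```

>>> {"method": "play_rows", "body": {
  "commands": [
    [0.6,0,0,0],
    [0,0,0,0]
  ]
}}

```text
clock: 7.28
tcp_pos: [0.5465, 0.0473, 0.0572]
ee_rot: [[0.994, 0.113, -0.001], [0.113, -0.994, -0.0], [-0.001, 0.0, -1.0]]
contact_force: [-0.8, -0.6, -0.4]
width: 0.0495
finger_force: 0.5
```

>>> {"method": "play_rows", "body": {
  "commands": [
    [0.6,0,0,0],
    [0,0,0,0],
    [0,0,0,0]
  ]
}}

```text
clock: 7.53
tcp_pos: [0.5468, 0.0473, 0.0572]
ee_rot: [[0.994, 0.113, -0.001], [0.113, -0.994, -0.0], [-0.001, 0.0, -1.0]]
contact_force: [-2.0, -0.2, 0.7]
width: 0.0493
finger_force: 1.1
```

```bash
cat > seg.py <<'E'
from h import *
def dishfit(im,s):
    q=rect(im,s,.06,O[0]-.07,O[0]+.06,O[1]-.07,O[1]+.07,.0005);hv=cv2.cvtColor(q,cv2.COLOR_BGR2HSV)
    mm=((hv[...,1]>60)&(hv[...,0]<20)).astype(np.uint8)
    c=max(cv2.findContours(mm,0,1)[0],key=cv2.contourArea);(cx,cy),rad=cv2.minEnclosingCircle(c)
    print("amber dish",st([O[0]+.06-cy*.0005,O[1]+.07-cx*.0005]),rad*.5)
if __name__=="__main__":
    s,im=look('w5',('dish','fence'));dishfit(im,s)
    q=rect(im,s,.062,O[0]-.07,O[0]+.07,O[1]-.1,O[1]+.1,.00025);cv2.imwrite("pics/r5.png",q[:, :])
E
python3 seg.py
```

```text
tool [-47.6  -0.7] 0.0572 F stage [-1.97  0.08  0.66]
dish 0.83 [260.2 155.4] [ 1.5 -1. ]
dish 0.73 [162.8 371.5] [-178.9   81.5]
fence 0.64 [257.5  66. ] [47.1  0.2]
amber dish [ 1.  -0.4] 41.38044357299805
```

View pics/r5.png

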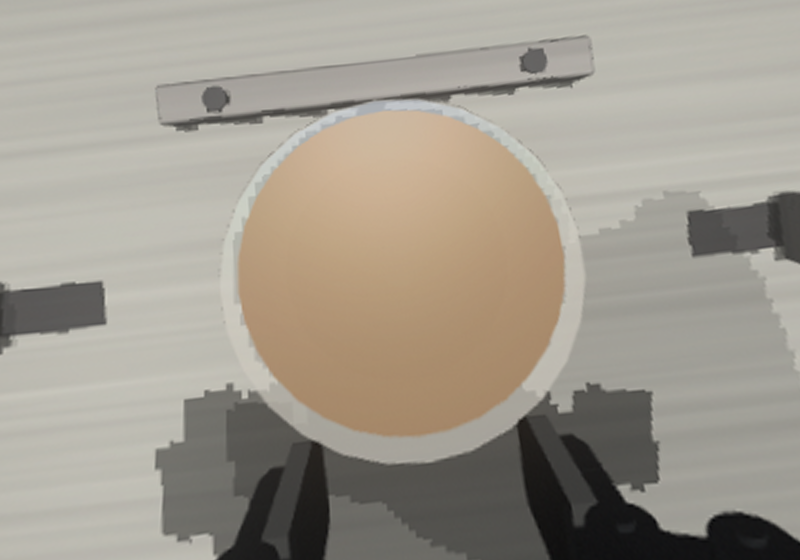

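>>> {"method": "play_rows", "body": {
  "commands": [
    [-5,0,0,0],
    [-15,0,0,0],
    [-15,0,-5,0],
    [0,0,-40,0],
    [0,0,-41,0],
    [14,-33.7,-10,0],
    [14,-33.7,0,0],
    [14,-33.7,0,0],
    [14,-33.7,0,0],
    [14,-33.7,0,0],
    [14,-33.7,0,0],
    [0,0,0,0.12]
  ],
  "gripper": 58
}}

```text
clock: 8.68
tcp_pos: [0.5748, 0.2658, 0.1539]
ee_rot: [[1.0, 0.002, 0.005], [0.002, -1.0, 0.011], [0.005, -0.011, -1.0]]
contact_force: [0.7, 1.5, -0.5]
width: 0.0499
finger_force: 0.0
```

>>> {"method": "play_rows", "body": {
  "commands": [
    [0,0,0,0.121],
    [0,0,0,0.121],
    [0,0,0,0.121],
    [0,0,0,0.121],
    [0,0,0,0.121],
    [0,0,0,0.121],
    [0,0,0,0.121],
    [0,0,0,0.121],
    [0,0,0,0.121],
    [0,0,0,0.121],
    [0,0,0,0.121],
    [0,0,0,0.117]
  ],
  "gripper": 0
}}

```text
clock: 9.68
tcp_pos: [0.5745, 0.255, 0.1547]
ee_rot: [[0.112, -0.994, 0.005], [-0.994, -0.112, 0.002], [-0.002, -0.005, -1.0]]
contact_force: [-0.9, -2.5, -2.0]
width: -0.0002
finger_force: 0.0
```

```bash
sed -i 's/O=np.array.*;SX/O=np.array([.5949,.0545]);SX/' h.py; python3 -c "
from h import *
from seg import dishfit
s,im=look('w6',('dish','window','fence','plain_tab','plain_stop'));dishfit(im,s)
R=s['ee_rot'];print(np.degrees(np.arctan2(R[1,0],R[0,0])),s['width'],s['joint_pos'][6])
cv2.imwrite('pics/w6b.png',cv2.resize(im,(800,600)))"
```

```text
tool [  3.  201.5] 0.1547 F stage [-1.22 -2.33 -2.01]
dish 0.67 [479.9 100.3] [-216.6  111.5]
plain_tab 0.8 [264.2 157.2] [ -0.3 171.7]
plain_stop 0.79 [264.1 128.8] [ -0.4 151.1]Traceback (most recent call last):
  File "<string>", line 4, in <module>
    s,im=look('w6',('dish','window','fence','plain_tab','plain_stop'));dishfit(im,s)
                                                                       ~~~~~~~^^^^^^
  File "seg.py", line 5, in dishfit
    c=max(cv2.findContours(mm,0,1)[0],key=cv2.contourArea);(cx,cy),rad=cv2.minEnclosingCircle(c)
ValueError: max() iterable argument is empty
```

>>> {"method": "play_rows", "body": {
  "commands": [
    [0,3,30,0],
    [0,0,30,0],
    [0,0,25,0],
    [0,0,5,0],
    [0,0,0,0],
    [4,0,0,0],
    [4,0,0,0],
    [4,0,0,0],
    [4,0,0,0],
    [4,0,0,0],
    [4,0,0,0],
    [0,0,0,0]
  ]
}}

```text
clock: 10.98
tcp_pos: [0.5738, 0.2306, 0.064]
ee_rot: [[0.116, -0.993, 0.001], [-0.993, -0.116, 0.002], [-0.002, -0.001, -1.0]]
contact_force: [-0.0, 3.4, 2.4]
width: 0.0001
finger_force: 1.5
```

>>> {"method": "play_rows", "body": {
  "commands": [
    [5,0,0,0],
    [5,0,0,0],
    [5,0,0,0],
    [5,0,0,0],
    [5,0,0,0],
    [5,0,0,0],
    [5,0,0,0],
    [3,0,0,0],
    [0,0,0,0]
  ]
}}

```text
clock: 11.73
tcp_pos: [0.5782, 0.1922, 0.0636]
ee_rot: [[0.116, -0.993, 0.001], [-0.993, -0.116, 0.001], [-0.001, -0.001, -1.0]]
contact_force: [1.0, 3.6, 2.4]
width: -0.0
finger_force: 1.6
```

```bash
python3 -c "
from h import *
s,im=look('w7',('dish','window','fence','plain_tab','plain_stop'))
q=rect(im,s,.06,O[0]-.06,O[0]+.06,O[1]-.03,O[1]+.13,.0002);cv2.imwrite('pics/r7.png',q)"
```

```text
tool [ -0.7 138.8] 0.0636 F stage [1.43 3.46 2.38]
plain_tab 0.56 [260.2 227.9] [ -0.8 126.4]
plain_stop 0.65 [261.5 183.9] [ -1.5 107.7]
```

View pics/r7.png

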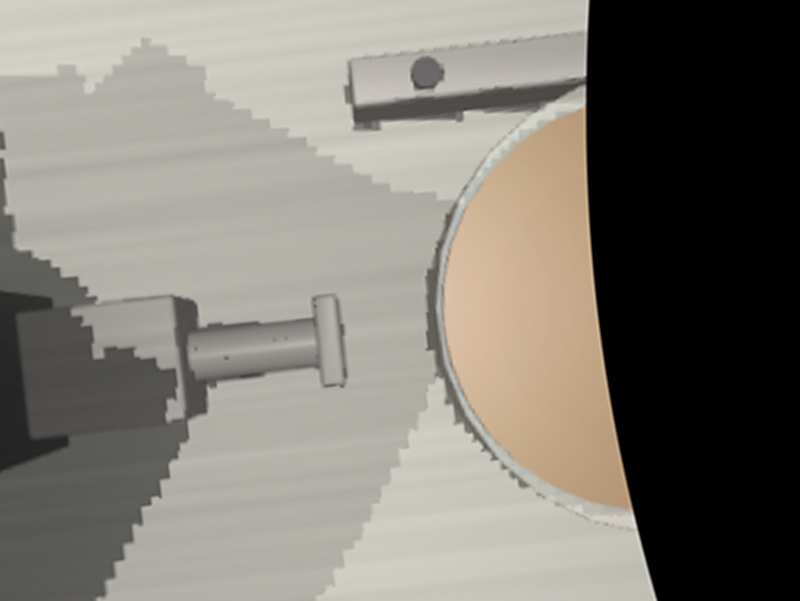

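>>> {"method": "play_rows", "body": {
  "commands": [
    [3,0,0,0],
    [3,0,0,0],
    [3,0,0,0],
    [3,0,0,0],
    [2,0,0,0],
    [1,0,0,0],
    [0,0,0,0],
    [0,0,0,0]
  ]
}}

```text
clock: 12.7
tcp_pos: [0.5795, 0.1776, 0.0632]
ee_rot: [[0.116, -0.993, 0.0], [-0.993, -0.116, 0.0], [-0.0, -0.0, -1.0]]
contact_force: [1.1, 4.0, 0.9]
width: 0.0002
finger_force: 2.2
```

```bash
python3 -c "
from h import *
s,im=look('w8',())
q=rect(im,s,.062,O[0]-.06,O[0]+.06,O[1]-.06,O[1]+.1,.0002);cv2.imwrite('pics/r8.png',q)"
```

```text
tool [ -1.1 124. ] 0.0632 F stage [1.54 3.82 0.89]
```

View pics/r8.png

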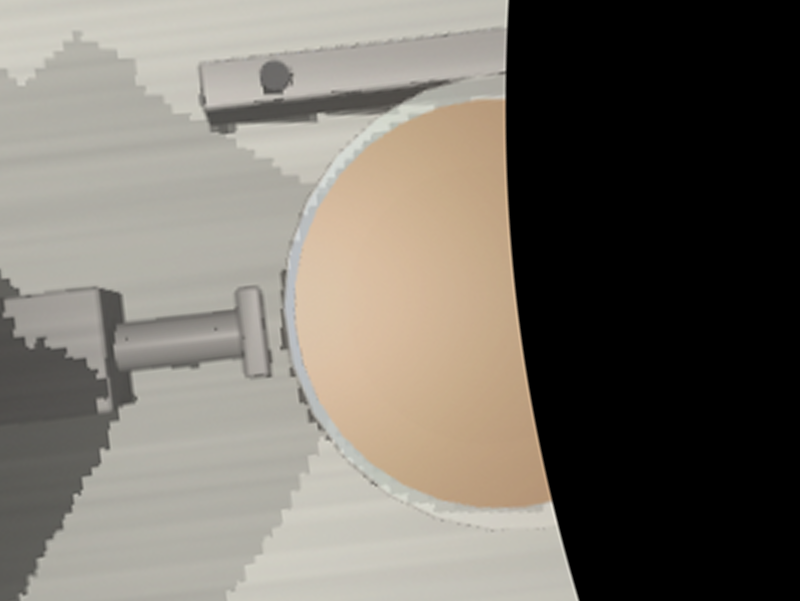

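>>> {"method": "play_rows", "body": {
  "commands": [
    [1.3,0,0,0],
    [1.3,0,0,0],
    [0,0,0,0],
    [0,0,0,0]
  ]
}}

```text
clock: 13.08
tcp_pos: [0.5798, 0.1748, 0.0632]
ee_rot: [[0.116, -0.993, 0.0], [-0.993, -0.116, 0.0], [-0.0, -0.0, -1.0]]
contact_force: [1.7, 5.0, 1.2]
width: -0.0001
finger_force: 2.2
```

```bash
python3 -c "
from h import *
s,im=look('w9',())
for z in (.062,):
  q=rect(im,s,z,O[0]-.06,O[0]+.06,O[1]-.06,O[1]+.1,.0002);cv2.imwrite('pics/r9.png',q)
g=cv2.cvtColor(q,cv2.COLOR_BGR2GRAY)
for r in(315,325,335,345):print(r,g[r,240:320:2])
g8=cv2.cvtColor(cv2.imread('pics/r8.png'),cv2.COLOR_BGR2GRAY)
print([g8[325,240:320:2]])"
```

```text
tool [ -1.1 121.3] 0.0632 F stage [2.31 4.73 1.25]
315 [128 129 129 131 127 120 118 131 148 160 164 167 172 176 179 179 166 140
 117 138 137 133 154 184 189 189 189 191 196 201 201 201 201 200 200 200
 200 200 200 200]
325 [148 148 149 150 151 146 114 109 136 158 162 167 172 175 178 178 176 158
 129 102  88  97 125 164 187 190 190 190 196 200 201 201 201 200 201 201
 200 200 200 200]
335 [170 169 168 166 165 159 145 128 133 149 162 167 170 173 175 175 176 168
 143 118  96  90 106 136 171 186 189 189 190 193 199 200 199 200 200 199
 200 199 199 199]
345 [137 137 136 136 136 137 117 104 117 144 158 165 170 172 172 172 174 174
 159 131 106  93  96 102 139 181 189 189 188 190 195 200 199 199 199 199
 199 199 199 199]
[array([126, 140, 154, 162, 167, 171, 174, 176, 178, 179, 156, 112,  98,
       149, 177, 181, 179, 180, 179, 180, 181, 127, 110, 154, 186, 190,
       191, 186, 188, 201, 201, 200, 200, 200, 200, 200, 200, 200, 200,
       200], dtype=uint8)]
```

>>> {"method": "play_rows", "body": {
  "commands": [
    [-3,0,0,0],
    [-8,0,0,0],
    [0,0,-30,0],
    [0,0,-35,0],
    [0,0,-35,0],
    [0,0,0,0]
  ]
}}

```text
clock: 13.63
tcp_pos: [0.5817, 0.1838, 0.1693]
ee_rot: [[0.114, -0.993, 0.01], [-0.993, -0.114, -0.002], [0.003, -0.009, -1.0]]
contact_force: [1.1, -0.3, -0.7]
width: -0.0002
finger_force: 0.0
```

```bash
python3 -c "
from h import *
s,im=look('w10',('plain_tab',))
for c in('scene','side'):
  ctrl.capture(c)
  for t in('bottle','dish','pen_tray'):
    for r in ctrl.tip_of(c,t)[:3]: 
      p=at(c,r['location'],.05 if t=='dish' else 0);print(c,t,round(r['score'],2),p.round(3),st(p))
print(s['joint_pos'].round(2))"
```

```text
tool [  1.8 129.9] 0.1693 F stage [ 1.06 -0.43 -0.69]
plain_tab 0.78 [265.7 164.8] [ -2.4 109.4]
scene bottle 0.88 [ 0.626 -0.418  0.   ] [ -24.1 -472.9]
scene bottle 0.3 [0.604 0.045 0.   ] [  8.  -10.9]
scene dish 0.83 [0.594 0.052 0.05 ] [-1.3 -2.8]
scene dish 0.68 [ 0.602 -0.298  0.05 ] [ -33.6 -351.2]
scene dish 0.63 [0.587 0.136 0.05 ] [ 1.9 81.7]
scene pen_tray 0.62 [ 0.429 -0.406  0.   ] [-218.  -437.8]
side dish 0.86 [0.327 0.172 0.05 ] [-252.9  148.1]
side dish 0.63 [0.601 0.051 0.05 ] [ 5.2 -4.1]
side dish 0.39 [ 0.551 -0.24   0.05 ] [ -77.7 -287.5]
[-0.83  0.92  0.89  1.71 -0.87  0.94 -2.61]
```

>>> {"method": "play_rows", "body": {
  "commands": [
    [0,0,0,-0.121],
    [0,0,0,-0.121],
    [0,0,0,-0.121],
    [0,0,0,-0.121],
    [0,0,0,-0.121],
    [0,0,0,-0.121],
    [0,0,0,-0.121],
    [0,0,0,-0.121],
    [0,0,0,-0.121],
    [0,0,0,-0.121],
    [0,0,0,-0.121],
    [0,0,0,-0.121]
  ]
}}

```text
clock: 15.13
tcp_pos: [0.5783, 0.1851, 0.163]
ee_rot: [[1.0, 0.003, -0.0], [0.003, -1.0, -0.0], [-0.0, 0.0, -1.0]]
contact_force: [-0.3, -0.5, 0.3]
width: 0.0003
finger_force: 0.0
```

>>> {"method": "play_rows", "body": {
  "commands": [
    [0,0,0,-0.119],
    [0,33,0,0],
    [0,33,0,0],
    [0,33,0,0],
    [0,33,0,0],
    [0,33,0,0],
    [0,33,0,0],
    [0,33,0,0],
    [0,33,0,0],
    [0,33,0,0],
    [0,33,0,0],
    [0,0,0,0]
  ]
}}

```text
clock: 16.13
tcp_pos: [0.6157, -0.1534, 0.1639]
ee_rot: [[0.994, 0.105, 0.001], [0.105, -0.994, -0.009], [0.0, 0.009, -1.0]]
contact_force: [-0.3, -2.1, 0.1]
width: 0.0001
finger_force: 0.0
```

>>> {"method": "play_rows", "body": {
  "commands": [
    [0,0,0,-0.121],
    [0,0,0,-0.121],
    [0,0,0,-0.121],
    [0,0,0,-0.121],
    [0,0,0,-0.121],
    [0,0,0,-0.121],
    [0,0,0,-0.121],
    [0,0,0,-0.121],
    [0,0,0,-0.121],
    [0,0,0,-0.121],
    [0,0,0,-0.121],
    [0,0,0,-0.121]
  ]
}}

```text
clock: 17.13
tcp_pos: [0.6162, -0.1425, 0.163]
ee_rot: [[-0.003, 1.0, -0.001], [1.0, 0.003, -0.0], [-0.0, -0.001, -1.0]]
contact_force: [-0.5, -0.3, -0.0]
width: 0.0002
finger_force: 0.0
```

>>> {"method": "play_rows", "body": {
  "commands": [
    [0,0,0,-0.119],
    [0,0,0,0],
    [0,0,0,0]
  ]
}}

```text
clock: 17.38
tcp_pos: [0.6163, -0.1426, 0.163]
ee_rot: [[-0.112, 0.994, -0.001], [0.994, 0.112, 0.0], [0.0, -0.0, -1.0]]
contact_force: [-0.1, -0.6, -0.6]
width: 0.0001
finger_force: 0.0
```

```bash
python3 -c "
from h import *
s,im=look('w11',('sprung_tab','sprung_stop','dish'))
R=s['ee_rot'];print(R.round(3).tolist(),s['joint_pos'].round(2))"
```

```text
tool [  -1.6 -198.2] 0.163 F stage [-0.16 -0.61 -0.62]
sprung_tab 0.79 [262.7 159.8] [   1.7 -171.6]
sprung_stop 0.56 [262.5 132.7] [   1.7 -151.3]
dish 0.88 [204.2 274.2] [ -59.3 -296.4]
[[-0.112, 0.994, -0.001], [0.994, 0.112, 0.0], [0.0, -0.0, -1.0]] [ 0.18  0.78 -0.05  1.61  0.06  0.76  0.22]
```

>>> {"method": "play_rows", "body": {
  "commands": [
    [0,1.6,30,0],
    [0,0,30,0],
    [0,0,30,0],
    [0,0,9,0],
    [0,0,0,0],
    [4,0,0,0],
    [4,0,0,0],
    [4,0,0,0],
    [4,0,0,0],
    [4,0,0,0],
    [4,0,0,0],
    [0,0,0,0]
  ]
}}

```text
clock: 18.58
tcp_pos: [0.6168, -0.1193, 0.0659]
ee_rot: [[-0.116, 0.993, 0.004], [0.993, 0.116, -0.002], [-0.003, 0.003, -1.0]]
contact_force: [1.2, -3.3, 3.5]
width: -0.0002
finger_force: 1.6
```

>>> {"method": "play_rows", "body": {
  "commands": [
    [5,0,0,0],
    [5,0,0,0],
    [5,0,0,0],
    [5,0,0,0],
    [5,0,0,0],
    [5,0,0,0],
    [3,0,0,0],
    [0,0,0,0]
  ]
}}

```text
clock: 19.25
tcp_pos: [0.6125, -0.0856, 0.065]
ee_rot: [[-0.116, 0.993, 0.002], [0.993, 0.116, -0.001], [-0.001, 0.002, -1.0]]
contact_force: [0.8, -2.6, 2.8]
width: 0.0002
finger_force: 1.6
```

```bash
python3 -c "
from h import *
s,im=look('w12',('dish','sprung_tab','sprung_stop'))
q=rect(im,s,.062,O[0]-.06,O[0]+.06,O[1]-.13,O[1]+.03,.0002);cv2.imwrite('pics/r12.png',q)"
```

```text
tool [   1.2 -141.2] 0.065 F stage [ 0.53 -2.68  2.8 ]
sprung_tab 0.56 [255.1 232.1] [  -0.6 -131.4]
sprung_stop 0.72 [257.3 184.3] [   0.5 -110.3]
```

View pics/r12.png

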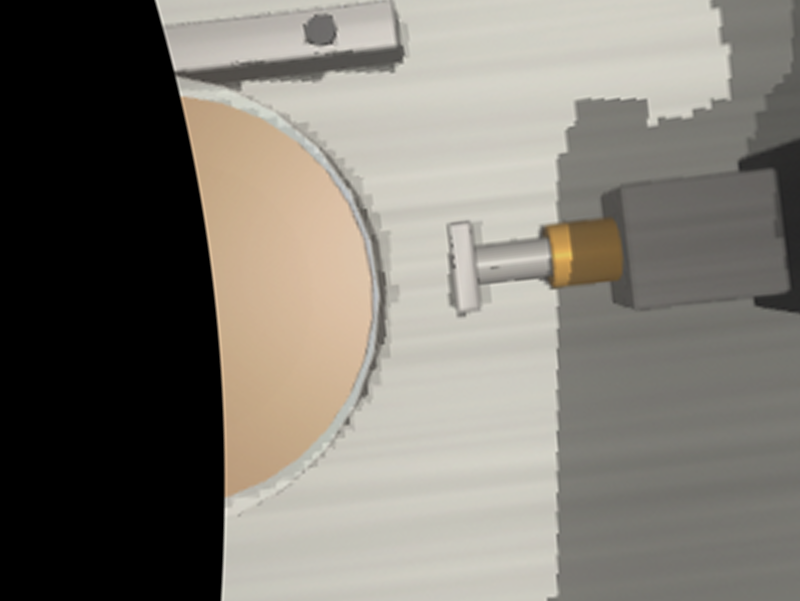

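>>> {"method": "play_rows", "body": {
  "commands": [
    [3,0,0,0],
    [3,0,0,0],
    [3,0,0,0],
    [2,0,0,0],
    [1,0,0,0]
  ]
}}

```text
clock: 19.87
tcp_pos: [0.6105, -0.0741, 0.0643]
ee_rot: [[-0.116, 0.993, 0.001], [0.993, 0.116, -0.001], [-0.001, 0.001, -1.0]]
contact_force: [2.4, -4.8, 2.5]
width: -0.0002
finger_force: 2.5
```

>>> {"method": "play_rows", "body": {
  "commands": [
    [1,0,0,0],
    [1,0,0,0],
    [1,0,0,0]
  ]
}}

```text
clock: 20.12
tcp_pos: [0.6101, -0.0715, 0.0643]
ee_rot: [[-0.115, 0.993, 0.001], [0.993, 0.115, -0.001], [-0.001, 0.001, -1.0]]
contact_force: [2.1, -5.0, 1.9]
width: -0.0
finger_force: 2.9
```

>>> {"method": "play_rows", "body": {
  "commands": [
    [1,0,0,0],
    [1,0,0,0]
  ]
}}

```text
clock: 20.28
tcp_pos: [0.61, -0.0699, 0.0643]
ee_rot: [[-0.115, 0.993, 0.001], [0.993, 0.115, -0.001], [-0.002, 0.001, -1.0]]
contact_force: [1.9, -5.6, 2.1]
width: 0.0003
finger_force: 3.0
```

>>> {"method": "play_rows", "body": {
  "commands": [
    [1,0,0,0]
  ]
}}

```text
clock: 20.37
tcp_pos: [0.6099, -0.0691, 0.0644]
ee_rot: [[-0.115, 0.993, 0.001], [0.993, 0.115, -0.002], [-0.002, 0.001, -1.0]]
contact_force: [3.2, -6.0, 2.4]
width: -0.0001
finger_force: 3.1
```

```bash
cat > gap.py <<'E'
from h import *
import sys
s,im=look(sys.argv[1],())
q=rect(im,s,.063,O[0]-.06,O[0]+.06,O[1]-.13,O[1]+.03,.0002);cv2.imwrite(f'pics/r{sys.argv[1]}.png',q)
hv=cv2.cvtColor(q,cv2.COLOR_BGR2HSV)
am=(hv[...,1]>60)&(hv[...,0]<20)
for r in range(255,290,8):
    c=np.where(am[r])[0]; br=c[c>440]; di=c[c<440]
    print(r,"amber right",di.max() if len(di) else None,"brass",(br.min(),br.max()) if len(br) else None,cv2.cvtColor(q,cv2.COLOR_BGR2GRAY)[r,360:480:4])
E
python3 gap.py w13
```

```text
tool [   0.6 -124.5] 0.0644 F stage [ 2.45 -6.3   2.37]
255 amber right 280 brass (np.int64(466), np.int64(537)) [194 195 195  93 169 205 207 211 210 149 126 139 133 129 128 131 135 139
 143 146 148 150 151 153 155 158 143 126 162 164]
263 amber right 282 brass (np.int64(468), np.int64(538)) [196 193 195 110 146 205 208 210 205 170 100 163 164 166 168 168 170 171
 174 175 176 177 180 184 186 187 182 136 184 189]
271 amber right 289 brass (np.int64(469), np.int64(538)) [203 195 196 151 121 198 209 210 205 183 122 211 210 212 214 214 212 209
 206 202 195 191 187 183 180 177 174 138 160 168]
279 amber right 284 brass (np.int64(469), np.int64(538)) [205 198 195 180 110 192 210 210 202 196 119 168 149 165 166 164 164 163
 162 159 157 156 155 153 151 149 147 126 141 154]
287 amber right 303 brass (np.int64(466), np.int64(536)) [205 198 194 194 120 179 210 210 202 199 137 127 141 136 131 128 124 122
 121 112 110 107 108 114 122 115 105  79 132 139]
```

```bash
python3 -c "
import cv2,numpy as np
q=cv2.imread('pics/r12.png');hv=cv2.cvtColor(q,cv2.COLOR_BGR2HSV);am=(hv[...,1]>60)&(hv[...,0]<20);g=cv2.cvtColor(q,cv2.COLOR_BGR2GRAY)
for r in(240,247,255,263):
  c=np.where(am[r])[0];c=c[c>440];print(r,c.min(),c.max(),g[r,436:500:4])
q=cv2.imread('pics/rw13.png');g=cv2.cvtColor(q,cv2.COLOR_BGR2GRAY)
for r in (239,247,255,263,271,279): print(r,g[r,364:412:2])
"
```

```text
240 549 621 [204 205 206 162 185 204 206 209 199 148 179 180 213 211 210 206]
247 550 622 [206 206 206 186 139 209 206 209 201 150 125 129 129 127 133 138]
255 573 622 [202 202 205 152 118 215 208 209 203 164 145 163 164 166 167 170]
263 552 622 [209 208 208 178 110 201 207 209 204 172 169 215 216 217 219 216]
239 [214 189 179 154 103 144 190 207 205 205 206 208 209 213 199 157 124 161
 182 191 205 202 202 202]
247 [194 189 165 105  93 124 173 204 205 206 207 208 209 210 210 176 128 135
 185 187 203 207 206 206]
255 [195 196 195 139  93 121 169 195 205 207 207 208 211 210 210 191 149 114
 126 140 139 135 133 131]
263 [193 196 195 177 110 103 146 190 205 207 208 209 210 209 205 203 170 121
 100 126 163 165 164 165]
271 [195 195 196 195 151 106 121 174 198 208 209 210 210 208 205 204 183 143
 122 191 211 208 210 211]
279 [198 194 195 194 180 135 110 147 192 208 210 211 210 207 202 200 196 164
 119 133 168 156 149 157]
```

>>> {"method": "play_rows", "body": {
  "commands": [
    [1,0,0,0],
    [0.5,0,0,0]
  ]
}}

```text
clock: 20.58
tcp_pos: [0.6097, -0.0679, 0.0644]
ee_rot: [[-0.115, 0.993, 0.001], [0.993, 0.115, -0.002], [-0.002, 0.001, -1.0]]
contact_force: [2.0, -7.5, 1.9]
width: -0.0
finger_force: 3.3
```

```bash
python3 gap.py w14; python3 -c "
from h import *
print([np.round(ctrl.read_state()['contact_force'],1).tolist() for _ in range(2)])"
```

```text
tool [   0.6 -123.3] 0.0644 F stage [ 1.17 -7.65  1.85]
255 amber right 275 brass (np.int64(460), np.int64(531)) [196 195 183 100 142 209 207 210 204 155 125 139 133 129 127 129 134 137
 142 146 148 150 151 152 153 120 153 161 142  99]
263 amber right 277 brass (np.int64(462), np.int64(532)) [199 194 195 124 150 206 208 210 205 171 119 164 163 165 167 168 170 172
 174 174 176 176 180 182 188 162 165 187 180 110]
271 amber right 280 brass (np.int64(462), np.int64(532)) [204 196 197 157 125 203 209 210 203 187 132 210 208 211 214 214 212 210
 207 202 197 192 187 183 183 142 139 175 136  99]
279 amber right 278 brass (np.int64(462), np.int64(532)) [206 197 194 180 113 194 211 210 204 193 130 162 151 165 167 166 164 163
 162 161 159 157 147 146 152 113 117 154 143  99]
287 amber right 282 brass (np.int64(460), np.int64(531)) [206 196 194 190 123 172 213 209 203 192 127 124 142 138 133 129 125 123
 122 117 111 107 107 114 100  82 108 145 113  94]
[[2.5, -6.5, 1.9], [2.5, -6.5, 1.9]]
```

>>> {"method": "play_rows", "body": {
  "commands": [
    [1,0,0,0],
    [0.7,0,0,0],
    [0,0,0,0]
  ]
}}

```text
clock: 20.88
tcp_pos: [0.6096, -0.0663, 0.0644]
ee_rot: [[-0.115, 0.993, 0.001], [0.993, 0.115, -0.002], [-0.002, 0.001, -1.0]]
contact_force: [3.0, -6.5, 1.2]
width: 0.0001
finger_force: 3.3
```

```bash
python3 gap.py w15|sed -n '1,4p'
```

```text
tool [   0.6 -121.7] 0.0644 F stage [ 2.23 -6.79  1.18]
255 amber right 277 brass (np.int64(452), np.int64(523)) [194 195 179 101 157 208 207 209 203 151 134 137 132 128 125 130 133 137
 141 145 147 148 151 108 150 164 107  99  99  99]
263 amber right 265 brass (np.int64(453), np.int64(524)) [197 194 190 120 157 204 209 208 205 165 110 159 163 165 166 168 169 171
```

>>> {"method": "play_rows", "body": {
  "commands": [
    [-3,0,0,0],
    [-10,0,0,0],
    [0,0,-30,0],
    [0,0,-40,0],
    [0,0,-40,0],
    [30,0,-20,0],
    [30,0,0,0],
    [30,0,0,0],
    [0,0,0,0],
    [0,0,0,0]
  ]
}}

```text
clock: 21.77
tcp_pos: [0.5988, 0.0157, 0.1937]
ee_rot: [[-0.122, 0.993, -0.003], [0.993, 0.122, 0.003], [0.003, -0.003, -1.0]]
contact_force: [0.1, -0.2, -0.3]
width: 0.0001
finger_force: 0.0
```

```bash
python3 -c "
from h import *
s,im=look('w16',('dish','window','fence','plain_tab','sprung_tab','sprung_stop','plain_stop'))
print(s['tcp_pos'])
q=rect(im,s,.064,O[0]-.06,O[0]+.06,O[1]-.08,O[1]+.08,.0002);cv2.imwrite('pics/r16.png',q)
hv=cv2.cvtColor(q,cv2.COLOR_BGR2HSV);mm=((hv[...,1]>60)&(hv[...,0]<20)).astype(np.uint8)
c=max(cv2.findContours(mm,0,1)[0],key=cv2.contourArea);(cx,cy),r=cv2.minEnclosingCircle(c);print(cx,cy,r,st([O[0]+.06-cy*.0002,O[1]+.08-cx*.0002]))"
```

```text
tool [ -0.6 -39. ] 0.1937 F stage [ 0.11 -0.17 -0.26]
dish 0.85 [261.  136.8] [0.8 0.2]
dish 0.65 [64.8 53.8] [-214.6  101.4]
fence 0.73 [304.4 139.6] [43.3 -2. ]
plain_tab 0.96 [259.9  17.4] [ -0.9 112.9]
sprung_stop 0.75 [261.6 222.2] [  2.1 -90.1]
plain_stop 0.86 [258.5  43.1] [-2.1 91.4]
[0.59877172 0.01568826 0.19373738]
401.3956298828125 302.91729736328125 204.35809326171875 [-0.6 -0.2]
```

View pics/r16.png

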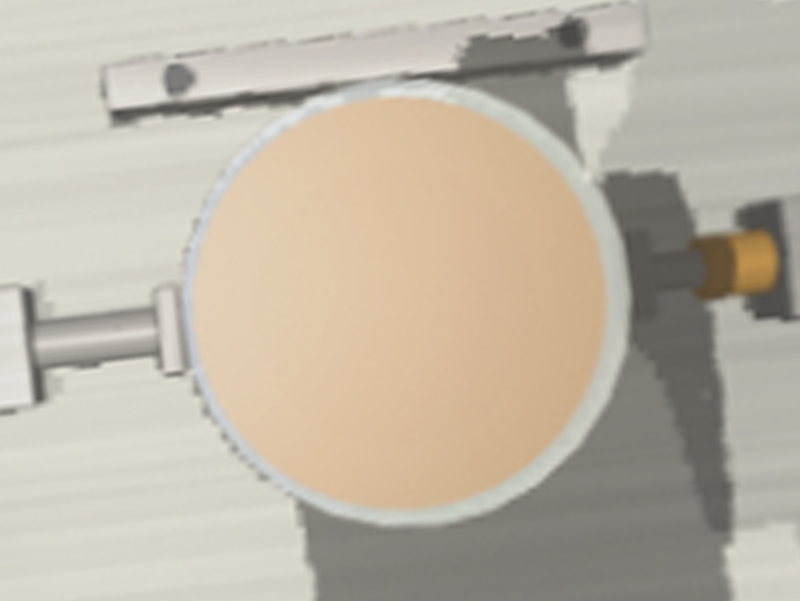

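The last view shows the dish against the fence, about 0.6 mm off centre along y. Both noses touch it, the sprung nose is pressed in about 4 mm, and the robot is clear.

```bash
python3 -c "
from workcell import ctrl
print(ctrl.hand_in())"
```

```text
the job is handed in; nothing more can be done
None
```

The dish rests against the back fence, by my last picture within about 1 mm of the window's centre, held between the plain stop and the sprung stop (nose pressed in about 4 of its 8 mm, roughly 2 N); I handed the job in at about 22 s, and hand-in returned no verdict.

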